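Shim the rocking 3D printer

TASK

The small 3D printer rocks because the foot under its taped corner (yellow tape, front right) has worn short. With the fingertips, push the orange wedge along the table, thin end first, under that foot just until the rocking stops and the printer stands firmly on all four corners, no further. Only slide the wedge, never pick it up; do not touch the printer itself or shove it out of place, and leave the other things on the table where they are.

Things in the scene. Friction and masses are not known exactly. Their poses are not given: they have to be found in the camera images.
- printer: Open 3D printer, 2.4 to 3.4 kg, loose on four domed feet; frame 280 x 240 mm, 45 mm high, spool column at the left rear to 345 mm, print arm 190 mm high over the bed. Origin at table height under its centre; x to its rear, y to its left (front faces the robot), z up. At the start it leans 1.5 to 3.5 degrees onto the worn front right foot, left rear foot in the air; z vertical when it stands right
- worn_foot: Pale worn dome (radius 16 mm) under the yellow-taped 40 mm corner block at x -100, y -120 mm of the printer; origin at its lowest point, on the table at the start. It is 5 to 8 mm short. Going in, the wedge meets a steady 1 to 4 N; once the left rear foot is down, the push needed climbs within 10 mm by 5 N and more, then the printer slides. The wedge stays by friction where it is left
- foot_fl: good front left foot, black rubber dome of radius 16 mm, at x -100, y +120 mm of the printer; origin at its lowest point
- foot_rl: good left rear foot, black rubber dome of radius 16 mm, at x +100, y +120 mm of the printer, diagonally across from the worn foot; origin at its lowest point; 5 to 8 mm above the table at the start
- foot_rr: good right rear foot, black rubber dome of radius 16 mm, at x +100, y -120 mm of the printer; origin at its lowest point
- wedge: orange plastic wedge, 50 to 100 g, lying on the table beside the worn foot, thin end roughly towards it: 130 mm long, 46 mm wide, flat underside, upper face rising evenly from 2 mm at the thin end to 18 mm at the blunt heel (123 microns per mm). Origin at the centre of its underside; its x points to the thin end, z up
- wedge_tip (a point): middle of the wedge's thin end, at table height (65 mm ahead of its origin)
- wedge_heel (a point): centre of the wedge's blunt, upright heel face (46 x 18 mm), 9 mm above the table, 65 mm behind its origin
- glue_stick: blue-capped glue stick standing upright, 28 mm across, 90 mm tall; origin at the centre of its underside; not part of the job
- drawing_pen: light blue 3D drawing pen lying flat, 175 x 33 x 33 mm, its length along its x; origin under its middle; not part of the job
- pencil: yellow pencil lying flat, 163 mm long along its x, 8 mm thick; origin under its middle; not part of the job
- eraser: white eraser lying flat, 45 x 22 x 13 mm; origin at the centre of its underside; not part of the job
- marker: black marker with a red cap standing upright, 18 mm across, 130 mm tall; origin at the centre of its underside; not part of the job
- paint_jar: small paint jar with a green lid, 60 mm across, 58 mm tall; origin at the centre of its underside; not part of the job
- spare_spool: spool of green filament lying flat, 100 mm across, 40 mm high; origin at the centre of its underside; not part of the job
Mind the look-alikes: they are no part of the job. Of the things that look like the wedge, the smallest one is meant.

How it is judged (in metres and radians):
On the way, in this order (a step that is already met when the one before it is completed fails the run):
1. the wedge's thin end is under the worn foot and carries it (contact force between wedge and worn_foot above 0.5 N), for 0.1 s.
2. the rocking has stopped: the printer is level and all four corners bear (angle between printer's own z axis and vertical below 0.012 rad and contact force between wedge and worn_foot above 0.5 N and contact force between each of foot_fl, foot_rl, foot_rr and anything else above 0.4 N), for 0.3 s.
At the end, for the whole second after the job is handed in: The wedge lies flat on the table under the worn foot and carries it (over 0.5 N), each of the other three feet bears on the table (over 0.4 N), the printer is level within 0.012 rad, within 20 mm of where it stood, and all is at rest (all of step 2 and linear speed of each of printer, wedge below 0.01 m/s and distance of printer from where it was at the start of the episode below 0.02 m and height (world z) of wedge below 0.006 m and angle between wedge's own z axis and vertical below 0.06 rad); the robot touches nothing.
It fails at once if the wedge is picked up or tipped over (height (world z) of wedge above 0.015 m or angle between wedge's own z axis and vertical above 0.3 rad).
It fails at once if the robot touches the printer (contact force between any of the fingers, the arm and printer above 0.5 N).
It fails at once if the printer is shoved more than 20 mm out of place (distance of printer from where it was at the start of the episode above 0.02 m).
It fails at once if another thing on the table is moved more than 30 mm (distance of any of glue_stick, drawing_pen, pencil, eraser, marker, paint_jar, spare_spool from where it was at the start of the episode above 0.03 m).
It also fails if it takes over 64 s, if anything falls off the work surface, if the arm or the gripper's body presses on something with over 40 N, if the wrist force passes 120 N, or if a joint passes its speed limit or range.

ROBOT

A 6-joint arm with a two-finger parallel gripper is mounted at the origin on the work surface. World frame = base frame: x ahead of the robot, y to its left, z up, the work surface at z = 0. Lengths are in mm, angles in rad, forces in N, time in s.
With the tool pointing down it reaches from about 350 to 775 mm from the base axis. Payload 7.3 kg.
Tool frame: the origin (TCP) lies between the finger pads; the fingertips stand 22 mm ahead of it and the grasp point (between the pads) lies 3 mm ahead of it; z points along the fingers, x is the direction in which the jaws open and shut, and the axes are right-handed (so a half turn about z gives the same grasp; the last joint's range is limited). The gripper opens to 92 mm and grips with 3 to 60 N. Pads are 19 mm wide; open, the fingers measure 130 mm over their backs; the gripper's body (75 mm by 190 mm) begins 47 mm behind the grasp point.
Start: joints at [-1.41, 0.342, 1.524, -0, 1.275, -0.146], TCP at [158.577, -500.496, 248.741] pointing down, gripper open.
Joint ranges: [-2.53, 2.53], [-0.77, 2.02], [0.04, 2.7], [-1, 4.14], [0.28, 2.66], [-3.11, 3.11]. Speed limits (rad/s): [2.57, 2.57, 3.14, 3.14, 3.14, 3.14].

INTERFACE

Orientations are given as [roll, pitch, yaw] about the fixed x, y, z axes, in that order (R = Rz(yaw) Ry(pitch) Rx(roll)).
In Python, from plant import * gives the robot as it stands. The module is installed in compiled form; this text tells all that it offers.
- The arm moves only by the shell command python3 -m handwheel 'ROWS' [OPENING]. ROWS is a JSON object of lists of equal length, an entry for each row: "translation": the shift along the world's x, y, z in units of 15 cm (1.0 is 15 cm), a list of three; "twist": the turn about the world's z in units of 90 degrees (1.0 is 90 degrees). In form: {"translation": [[tx, ty, tz], ...], "twist": [twist, ...]}. A call has exactly 8 rows; each row shifts and turns the pose as measured when the row begins; what a row does not reach is not made up. A row lasts 1/8 s, in which the tool goes at most 62.5 mm and 10.7 degrees, less where a joint would pass 70% of its speed; a pose out of reach is approached as far as the arm can. A call with a number of a shift or a turn outside -1 to 1 is refused whole. A call with a gripper value outside its range is refused whole. OPENING is the closure in counts, from 0 (fully open) to 255 (shut), set as the call begins (- or left out, the last holds). The fingers move at their own pace and stop on an object; the grip force is fixed at half the most. Time passes only in rows, so rows that do not move let the fingers close, or fill a call up. It gives the time, the measured TCP pose, the force and the opening at its end, in the units of the state.
- get_obs(): the state, without advancing time (a new reading comes with each control period).
- capture(name): name is "scene" or "top"; returns a dict with "img" (400x640x3 uint8, red, green, blue), "vertical_fov" (degrees; the focal length in pixels is half the picture's height over the tangent of half this angle, whatever the lens; pixels are square), "cx", "cy" (the principal point, pixels), "world_from_camera" (4x4, takes a point from camera to world coordinates). Camera axes: x right, y up, looking along -z (the intrinsics and any distortion apply to the point x, -y, -z); pixel columns grow to the right and rows downward; lengths in mm; the calibration is good to about 2 mm. A picture is of the moment at which its call begins. There is no depth.
- close_job(): hands the job in, once; it reports no verdict.
Trained networks look in the newest picture that a camera, given by its name, has taken for a name from the list of things; names that differ only in an ending like _2 or _b are one class to them, and where a whole thing is asked for, a point or a joint stands for the part that bears it (a point fixed in the world has none). Each returns a list of dicts, best first, with "score" (0 to 1); they miss things now and then, are a little off and sometimes report something else, mostly with a low value. They report only what shows in the picture. A call takes as long as a camera call. They do not tell look-alikes from the thing itself.
- search_frame(camera, label): "position" ([x, y, z] in mm, in the coordinates of the camera as it stood for that picture, good to about 4 mm: the middle of the surface that is visible of it).
- spot_point(camera, label): "position" ([x, y, z] in mm, in the coordinates of the camera as it stood for that picture, good to about 4 mm: a listed point, or the origin of a listed thing).
The state is a dict: "time": time; "joint_positions": joint angles; "dq": joint speeds; "tau": joint torques, N m; "tool_pos": TCP position; "tcp_rot": TCP orientation; "contact_force": force on the tool from outside, world axes, zero at the start; "moment": the same for the moment, N m; "grip_width": finger opening in mm.
Only numpy, scipy, OpenCV 4.12 (cv2) and the standard library are available. Lean on these libraries where they do the work, as an engineer would, in place of code of your own. Each camera call takes 0.05 s, during which the arm holds its last target.

## Working session

There is one attempt and no reset: what is moved stays moved. The work goes in short steps, Python scripts to look and compute and a shell command to move; the robot and the scene stay as the last step left them, time stands still between calls to the robot, and variables do not carry over. Pictures are saved under pics/ and viewed, and the job is handed in when it is done.

```bash
mkdir -p pics
cat > h.py <<'E'
from plant import *
import numpy as np, cv2
def cap(n):
    c=capture(n); return c
def save(n,f):
    c=capture(n); cv2.imwrite(f,c["img"][:,:,::-1]); return c
def w(c,p):
    T=np.array(c["world_from_camera"]); return (T[:3,:3]@np.array(p)+T[:3,3])
def ray(c,u,v,z=0):
    f=200/np.tan(np.radians(c["vertical_fov"])/2); T=np.array(c["world_from_camera"])
    d=T[:3,:3]@np.array([(u-c["cx"])/f,-(v-c["cy"])/f,-1]); o=T[:3,3]
    return o+d*(z-o[2])/d[2]
def proj(c,p):
    f=200/np.tan(np.radians(c["vertical_fov"])/2); T=np.array(c["world_from_camera"])
    q=T[:3,:3].T@(np.array(p)-T[:3,3]); return c["cx"]+f*q[0]/-q[2], c["cy"]-f*q[1]/-q[2]
E
python3 - <<'E'
from h import *
np.set_printoptions(precision=1,suppress=True)
for n in("scene","top"):
    c=save(n,f"pics/{n}0.png"); print(n,{k:v for k,v in c.items() if k!="img"})
    for l in("wedge","wedge_tip","wedge_heel","worn_foot","printer","foot_fl","drawing_pen","pencil","eraser","marker","glue_stick","paint_jar","spare_spool"):
        print(l,[(round(r["score"],2),w(c,r["position"])) for r in spot_point(n,l)])
print(get_obs())
E
```

```text
scene {'vertical_fov': 56.76300446754009, 'cx': 325.2414030873387, 'cy': 205.1484941964328, 'world_from_camera': array([[ -0.7,  -0.6,   0.4, 934.7],
       [  0.7,  -0.6,   0.4, 398.5],
       [  0. ,   0.6,   0.8, 873.7],
       [  0. ,   0. ,   0. ,   1. ]])}
wedge [(0.82, array([ 514.8, -200.7,   -2.6])), (0.76, array([ 358.4, -175.3,   -3. ])), (0.71, array([ 195.9, -358.2,    0.9]))]
wedge_tip [(0.74, array([ 312.7, -103.6,   -7.2])), (0.59, array([ 241.8, -287.6,   -3. ])), (0.58, array([ 521.1, -131.2,   -4.4]))]
wedge_heel [(0.81, array([ 402.6, -257. ,   13.3])), (0.72, array([ 149.9, -442.5,   11.3])), (0.62, array([ 515.5, -260.8,   13.1])), (0.59, array([633.6,  92.2,  -5.2]))]
worn_foot []
printer [(0.95, array([634.6,  90.8,  -4.2])), (0.32, array([ 519.7, -131.6,   -4.2]))]
foot_fl []
drawing_pen [(0.78, array([ 475.5, -453.4,   -0.7]))]
pencil [(0.51, array([437.8, 447.6,  -1.5]))]
eraser [(0.55, array([ 643.4, -379.3,   -2.3]))]
marker [(0.74, array([419.1, 392.8,  -1.5]))]
glue_stick [(0.77, array([562.9, 363.4,  -2.3]))]
paint_jar [(0.96, array([ 744.2, -244.3,   
[... 872 characters left out ...]
)]
foot_fl []
drawing_pen [(0.74, array([ 477.6, -449.5,    0.8]))]
pencil [(0.49, array([438.3, 453.2,  -2.2]))]
eraser [(0.41, array([ 641.2, -373. ,    3.7]))]
marker [(0.55, array([414.8, 396.2,   0.6]))]
glue_stick [(0.45, array([572. , 364.5,   0.6]))]
paint_jar [(0.51, array([ 743.5, -238.2,    0.3]))]
spare_spool []
{'time': 1.4, 'joint_positions': array([-1.4,  0.3,  1.5, -0. ,  1.3, -0.1]), 'dq': array([-0.,  0., -0., -0.,  0., -0.]), 'tau': array([ -0. , -43.1, -24.4,   0.1,   0. ,   0. ]), 'tool_pos': array([ 158.6, -500.5,  248.7]), 'tcp_rot': array([ 3.1, -0. , -1.3]), 'contact_force': array([ 1.1, -0.1,  0.4]), 'moment': array([-0.,  0., -0.]), 'grip_width': 91.61660862043146}
```

View pics/scene0.png

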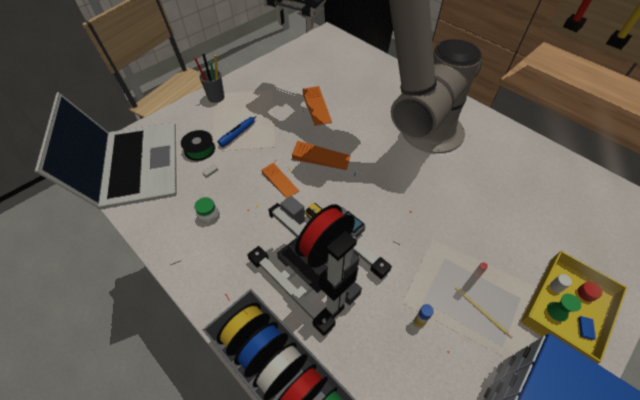

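View pics/top0.png

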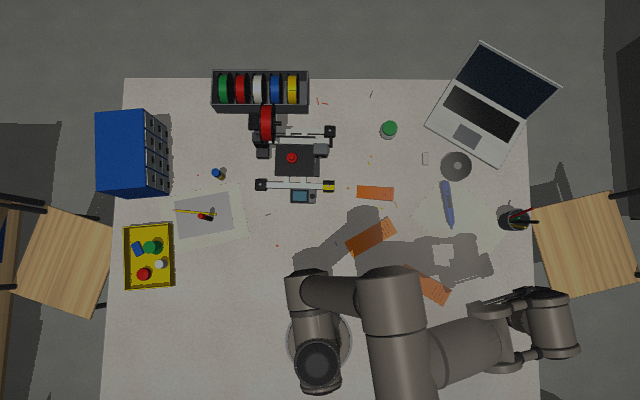

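Run:
```python
import cv2
a=cv2.imread('pics/top0.png')[190:360,340:540]
cv2.imwrite('pics/topc.png',cv2.resize(a,None,fx=3.9,fy=3.5,interpolation=cv2.INTER_CUBIC) if 0 else cv2.resize(a,None,fx=3.5,fy=3.5,interpolation=cv2.INTER_CUBIC))
a=cv2.imread('pics/scene0.png')[60:230,80:300]
cv2.imwrite('pics/scc.png',cv2.resize(a,None,fx=3.5,fy=3.5,interpolation=cv2.INTER_CUBIC))
```

```text
(no output)
```

View pics/topc.png

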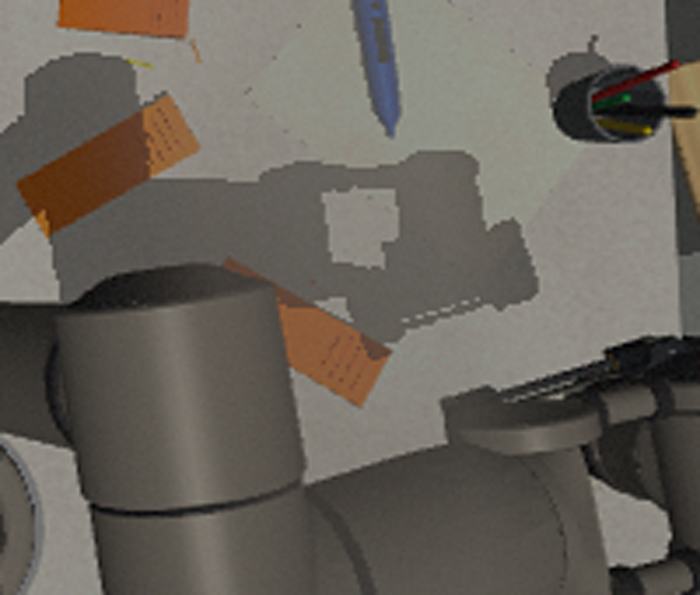

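View pics/scc.png

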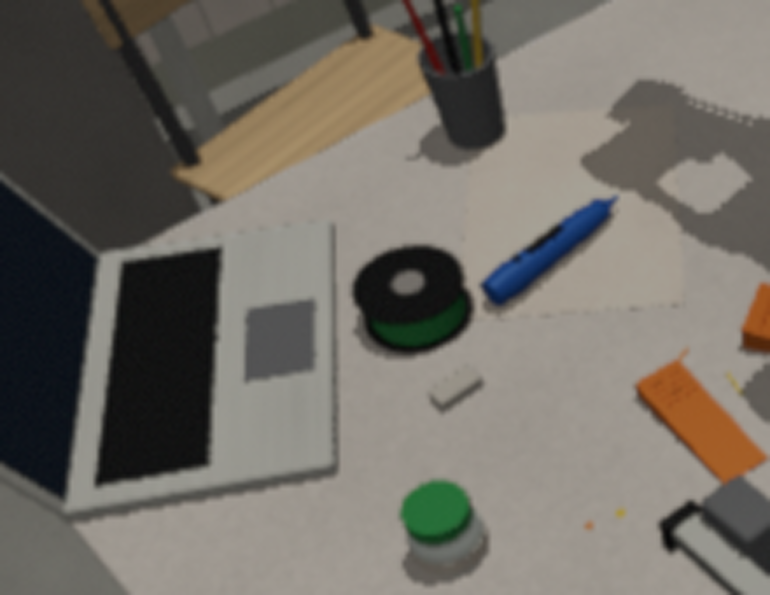

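Run:
```python
from h import *
np.set_printoptions(precision=1,suppress=True)
for n in("scene","top"):
    c=cap(n); im=c["img"]; hsv=cv2.cvtColor(im,cv2.COLOR_RGB2HSV)
    m=cv2.inRange(hsv,(5,150,80),(16,255,255))
    k,lab,st,ce=cv2.connectedComponentsWithStats(m)
    for i in range(1,k):
        if st[i,4]>150:
            ys,xs=np.where(lab==i); r=cv2.minAreaRect(np.stack([xs,ys],1).astype(np.float32)); b=cv2.boxPoints(r)
            W=np.array([ray(c,u,v,5)[:2] for u,v in b]); print(n,ce[i],st[i,4],b.tolist(),W.tolist(),[np.linalg.norm(W[j]-W[j-1]) for j in range(4)])
    for z,(u,v) in ((45,(328,186)),(45,(261,185)),(45,(330,131))):
        if n=="top": print(ray(c,u,v,z))
    c2=[(r["score"],w(c,r["position"])) for r in search_frame(n,"wedge")]; print(c2)
```

```text
scene [316.4 105.5] 640 [[301.54388427734375, 89.90486907958984], [317.43902587890625, 84.04877471923828], [331.251220703125, 121.53902435302734], [315.3560791015625, 127.3951187133789]] [[174.14395886789293, -466.8480560987197], [107.50620959382798, -450.3722823052032], [219.38439390551173, -268.98139915729274], [278.79844869403644, -286.58892807699266]] [np.float64(208.436838097117), np.float64(68.64430603049513), np.float64(213.11823153840686), np.float64(61.968177164346905)]
scene [319.6 155.5] 917 [[291.00006103515625, 158.00001525878906], [295.41180419921875, 140.3529510498047], [349.76470947265625, 153.94117736816406], [345.35296630859375, 171.58824157714844]] [[432.2309700684075, -240.3311916014032], [368.9008999612996, -288.56928931036094], [286.62414713944315, -120.78203068042143], [351.3118783898411, -79.97873112793962]] [np.float64(179.61294769024286), np.float64(79.60911914064967), np.float64(186.87436478409518), np.float64(76.48144761112512)]
scene [279.4 180. ] 532 [[260.97662353515625, 170.86424255371094], [271.3226318359375, 161.0627899169922], [298.41461181640625, 1
[... 1394 characters left out ...]
9944633), np.float64(175.1404129422422)]
top [429.2 290.5] 153 [[413.660400390625, 282.8113098144531], [422.76226806640625, 274.4679260253906], [444.388671875, 298.0603942871094], [435.28680419921875, 306.4037780761719]] [[200.96282191824713, -326.9731373818503], [230.1085945007742, -359.04513588472605], [150.72206922565607, -432.1138193472825], [121.97812752117525, -400.1496772643094]] [np.float64(107.67259604081238), np.float64(43.336925910830956), np.float64(107.8946379492894), np.float64(42.98744658398641)]
[532.6 -24.6  45. ]
[533.5 210.9  45. ]
[731.3 -29.6  45. ]
[(0.96, array([ 355.7, -172.8,   13.1])), (0.83, array([ 512.2, -193.7,   11.1])), (0.67, array([ 177.6, -389.1,   18. ]))]
```

Run:
```python
import cv2
a=cv2.imread('pics/top0.png')[110:215,240:400]
cv2.imwrite('pics/topd.png',cv2.resize(a,None,fx=5,fy=5,interpolation=cv2.INTER_CUBIC))
a=cv2.imread('pics/scene0.png')[150:345,235:400]
cv2.imwrite('pics/scd.png',cv2.resize(a,None,fx=3,fy=3,interpolation=cv2.INTER_CUBIC))
```

```text
(no output)
```

View pics/topd.png

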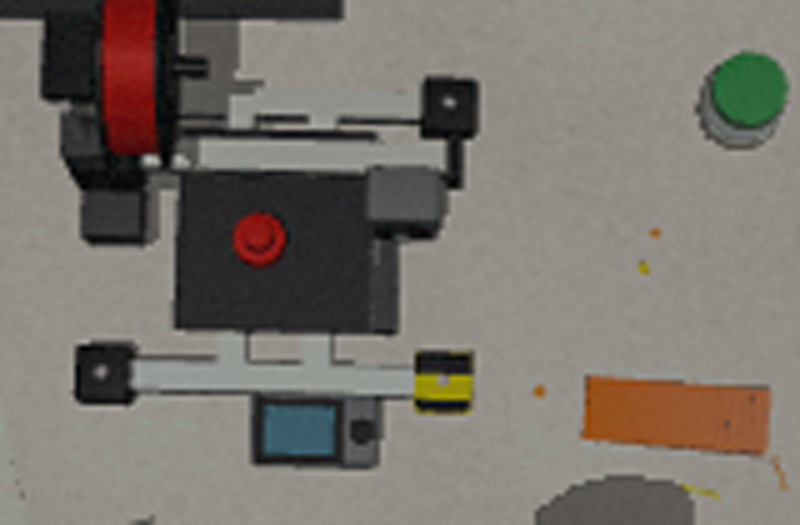

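View pics/scd.png

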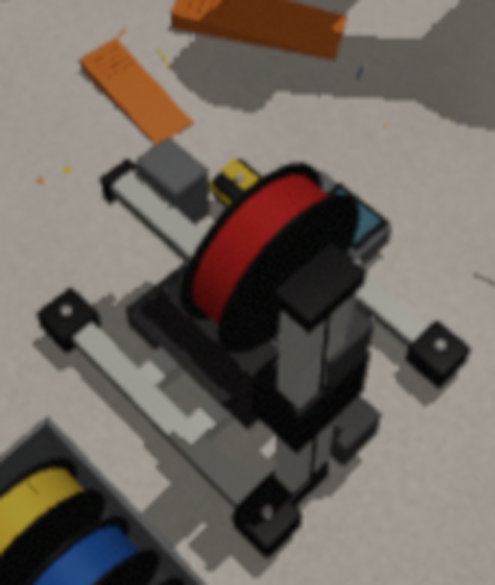

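Run:
```python
from h import *
np.set_printoptions(precision=1,suppress=True)
c=cap("top")
for z,(u,v) in ((40,(328.8,186)),(45,(260.2,184.4)),(45,(329.8,130.4))): print(ray(c,u,v,z))
# wedge corners in top: tip edge and heel edge
for z,(u,v) in ((2,(240+585/5,110+375/5)),(2,(240+582/5,110+440/5)),(18,(240+770/5,110+387/5)),(18,(240+768/5,110+455/5))): print(z,ray(c,u,v,z))
c=cap("scene")
for z,(u,v) in ((40,(235+238/3,150+181/3)),(45,(235+440/3,150+345/3)),(45,(235+66/3,150+312/3))): print(ray(c,u,v,z))
for z,(u,v) in ((2,(235+190/3,150+122/3)),(2,(235+155/3,150+145/3)),(18,(235+121/3,150+41/3)),(18,(235+82/3,150+62/3))): print(z,ray(c,u,v,z))
```

```text
[533.4 -27.5  40. ]
[535.6 213.8  45. ]
[733.5 -28.8  45. ]
2 [ 544.5 -129.4    2. ]
2 [ 497.2 -127.4    2. ]
18 [ 534.6 -259.6   18. ]
18 [ 485.8 -257.8   18. ]
[537.8 -25.4  40. ]
[537.3 212.5  45. ]
[735.5 -28.8  45. ]
2 [ 503.6 -129.4    2. ]
2 [ 547.2 -132.7    2. ]
18 [ 490.  -247.2   18. ]
18 [ 536.7 -253.4   18. ]
```

Wedge candidates in the top picture are (374,192) at about 128 x 45 mm, (367,238) at about 176 x 61 mm, and (428,288), partly hidden and about 178 mm long. The one at (374,192) is the smallest, matches 130 x 46 mm and points at the taped corner at (329,186). The enlarged crop confirms it. I'll close the fingers and move behind its heel.

```bash
python3 -m handwheel '{"translation": [[0.29,0.17,0],[0.29,0.17,0],[0.29,0.17,0],[0.29,0.17,0],[0.29,0.17,0],[0.29,0.17,0],[0.29,0.17,0],[0.29,0.17,0]], "twist": [0.094,0.094,0.094,0.094,0.094,0.094,0.094,0.094]}' 255
```

```text
time: 2.7
tool_pos: [513.8, -291.8, 249.1]
tcp_rot: [3.14, -0.003, -0.052]
contact_force: [0.3, -0.6, -0.6]
grip_width: 16.5
```

```bash
python3 -m handwheel '{"translation": [[-0.01,0,-0.2],[-0.01,0,-0.2],[-0.01,0,-0.2],[0,0,-0.2],[0,0,-0.2],[0,0,-0.2],[0,0,-0.15],[0,0,-0.1]], "twist": [-0.02,0,0,0,0,0,0,0]}'
python3 - <<'E'
from h import *
np.set_printoptions(precision=4,suppress=True)
c=save("top","pics/t1.png"); o=get_obs(); print(o["tool_pos"],o["tcp_rot"],o["grip_width"],o["contact_force"])
c=save("scene","pics/s1.png")
a=cv2.imread('pics/s1.png')[100:300,190:400]; b=cv2.imread('pics/t1.png')[110:280,270:440]
cv2.imwrite('pics/s1c.png',cv2.resize(a,None,fx=3,fy=3)); cv2.imwrite('pics/t1c.png',cv2.resize(b,None,fx=3.5,fy=3.5))
E
```

```text
time: 3.7
tool_pos: [513.7, -288.8, 26.0]
tcp_rot: [3.137, -0.007, -0.076]
contact_force: [0.9, 0.5, 0.1]
grip_width: 0.2
[ 512.8657 -288.196    24.2733] [ 3.1389 -0.0052 -0.0757] 0.4486921691516743 [-0.7021  0.5345 -1.3421]
```

View pics/s1c.png

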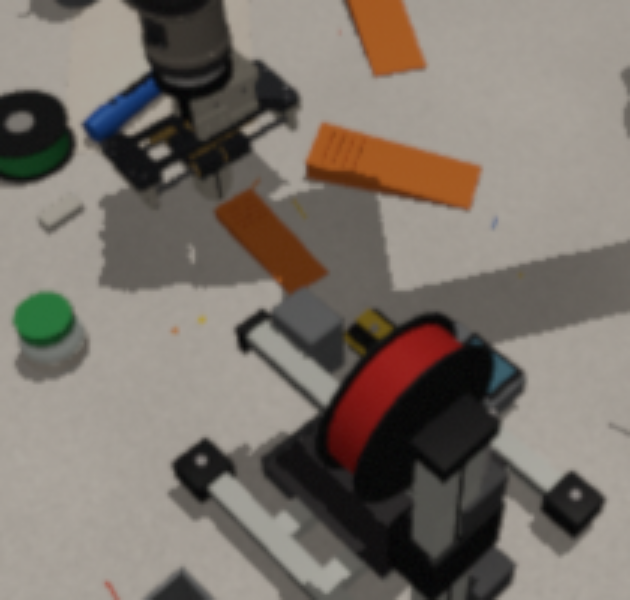

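View pics/t1c.png

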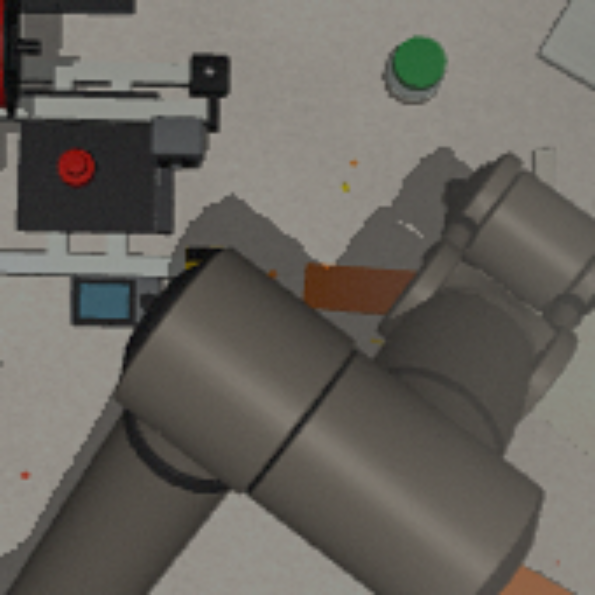

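```bash
python3 -m handwheel '{"translation": [[-0.02,0,0.03],[-0.01,0.02,0],[0.002,0.02,0],[0.003,0.03,0],[0.003,0.03,0],[0.003,0.03,0],[0.003,0.03,0],[0.003,0.03,0]], "twist": [-0.008,0,0,0,0,0,0,0]}'
python3 - <<'E'
from h import *
np.set_printoptions(precision=3,suppress=True)
c=save("scene","pics/s2.png"); o=get_obs(); print(o["tool_pos"],o["tcp_rot"],o["contact_force"])
a=cv2.imread('pics/s2.png')[130:250,220:370]
cv2.imwrite('pics/s2c.png',cv2.resize(a,None,fx=5,fy=5))
print([w(c,r["position"]) for r in spot_point("scene","wedge_tip")])
E
```

```text
time: 4.8
tool_pos: [512.7, -259.1, 33.8]
tcp_rot: [3.135, -0.011, -0.089]
contact_force: [-0.0, -0.3, 0.9]
grip_width: 0.4
[ 512.755 -258.547   33.754] [ 3.136 -0.011 -0.089] [0.396 0.466 0.06 ]
[array([ 525.376, -119.782,   -5.727]), array([565.221, 363.056,  -6.279]), array([ 316.748, -104.05 ,   -3.775]), array([ 242.409, -287.19 ,   -3.057]), array([ 639.766, -378.686,   -2.117])]
```

View pics/s2c.png

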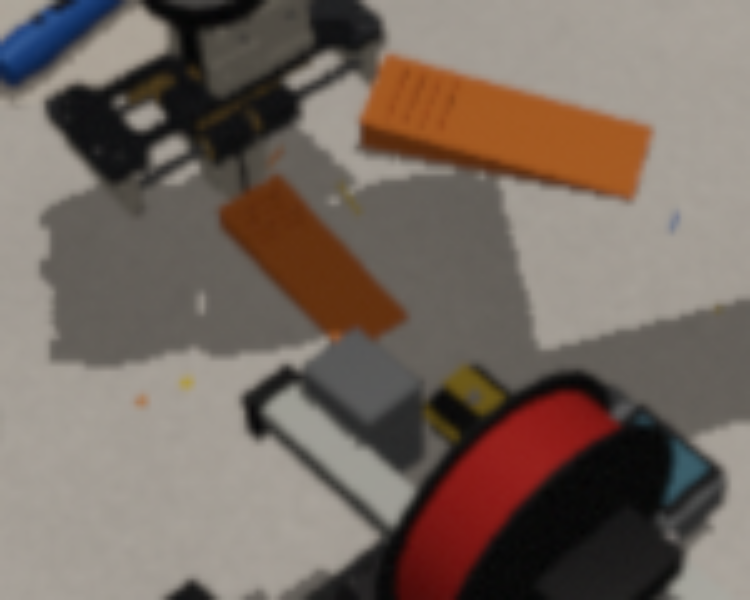

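```bash
python3 -m handwheel '{"translation": [[0.002,0.02,-0.03],[0.006,0.06,0],[0.006,0.07,0],[0.006,0.07,0],[0.006,0.07,0],[0.006,0.07,0],[0.006,0.06,0],[0.003,0.03,0]], "twist": [0,0,0,0,0,0,0,0]}'
python3 - <<'E'
from h import *
np.set_printoptions(precision=3,suppress=True)
c=save("scene","pics/s3.png"); o=get_obs(); print(o["tool_pos"],o["tcp_rot"],o["contact_force"])
a=cv2.imread('pics/s3.png')[130:250,220:370]
cv2.imwrite('pics/s3c.png',cv2.resize(a,None,fx=5,fy=5))
c=save("top","pics/t3.png")
cv2.imwrite('pics/t3c.png',cv2.resize(cv2.imread('pics/t3.png')[120:260,280:420],None,fx=4,fy=4))
E
```

```text
time: 5.9
tool_pos: [519.2, -186.3, 28.9]
tcp_rot: [3.136, -0.011, -0.088]
contact_force: [-0.8, -0.3, -0.7]
grip_width: -0.1
[ 519.099 -185.903   28.856] [ 3.136 -0.01  -0.088] [ 0.253  1.02  -0.797]
```

View pics/s3c.png

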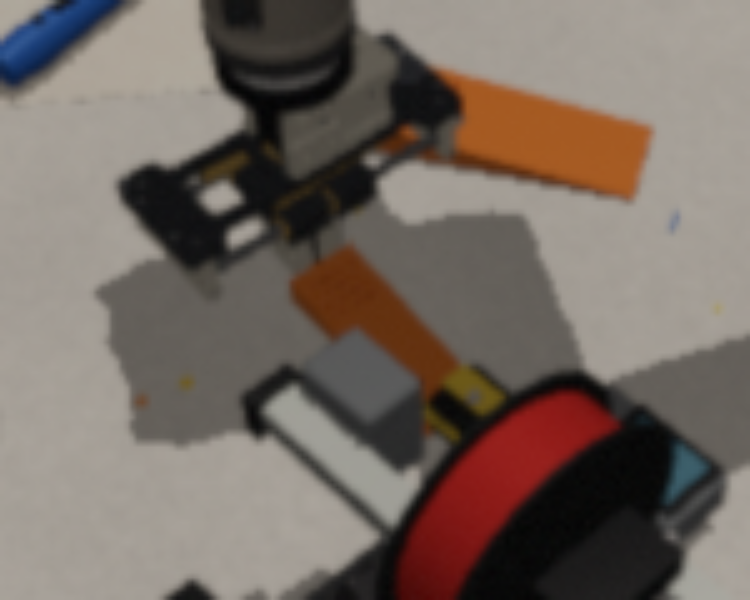

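View pics/t3c.png

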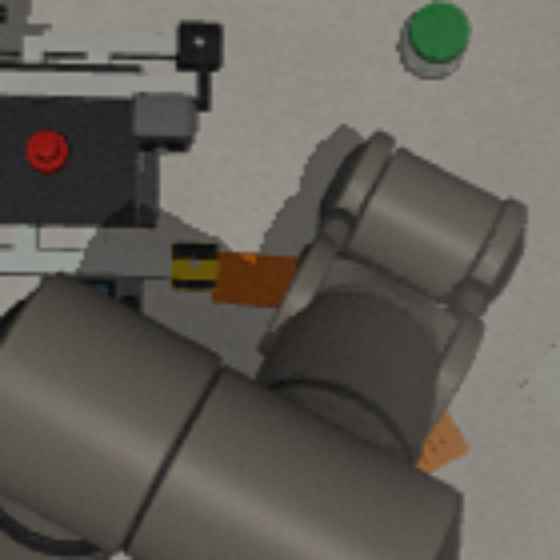

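Run:
```python
from h import *
np.set_printoptions(precision=1,suppress=True)
c=cap("top")
for u in (225,280):
  for v in (252,307): print(u,v,ray(c,280+u/4,120+(v+(u-225)*.05)/4,6))
```

```text
225 252 [550.3 -54.4   6. ]
225 307 [500.3 -54.9   6. ]
280 252 [ 548.4 -103.9    6. ]
280 307 [ 498.4 -104.1    6. ]
```

```bash
cat > f.py <<'E'
from h import *
np.set_printoptions(precision=2,suppress=True)
F=[];
for i in range(4):
    c=cap("scene"); o=get_obs(); F.append(o["contact_force"])
print("t",o["time"],"F",np.mean(F,0),"tcp",o["tool_pos"],o["tcp_rot"])
import sys
if len(sys.argv)>1:
    n=sys.argv[1]; t=cap("top")
    a=cv2.resize(c["img"][130:345,220:400],None,fx=2.7,fy=2.7,interpolation=cv2.INTER_CUBIC); b=cv2.resize(t["img"][110:215,240:400],None,fx=2.0,fy=2.0)
    cv2.imwrite(f"pics/{n}.png",a[:,:,::-1]); np.save(f"pics/{n}_s.npy",c["img"]); np.save(f"pics/{n}_t.npy",t["img"])
E
python3 f.py a0
python3 -m handwheel '{"translation": [[0.002,0.02,0],[0.002,0.02,0],[0.002,0.02,0],[0.002,0.02,0],[0.002,0.02,0],[0.002,0.02,0],[0.002,0.02,0],[0.002,0.02,0]], "twist": [0,0,0,0,0,0,0,0]}'; python3 f.py a1
```

```text
t 6.25 F [ 0.03 -0.21  0.08] tcp [ 519.07 -187.4    28.88] [ 3.14 -0.01 -0.09]
time: 7.3
tool_pos: [523.1, -166.9, 30.2]
tcp_rot: [3.128, -0.016, -0.088]
contact_force: [-0.7, -4.6, -0.2]
grip_width: 0.2
t 7.5 F [-0.15 -4.28  0.15] tcp [ 522.96 -166.37   30.  ] [ 3.13 -0.02 -0.09]
```

```bash
python3 -m handwheel '{"translation": [[0.001,0.01,-0.005],[0.001,0.01,0],[0.001,0.01,0],[0.001,0.01,0],[0.001,0.01,0],[0.001,0.01,0],[0.001,0.01,0],[0.001,0.01,0]], "twist": [0,0,0,0,0,0,0,0]}'; python3 f.py a2
```

```text
time: 8.55
tool_pos: [524.2, -154.1, 29.1]
tcp_rot: [3.129, -0.015, -0.089]
contact_force: [-0.7, -5.0, -0.1]
grip_width: 0.6
t 8.75 F [ 0.34 -3.41  0.05] tcp [ 524.1  -153.85   29.04] [ 3.13 -0.02 -0.09]
```

View pics/a1.png

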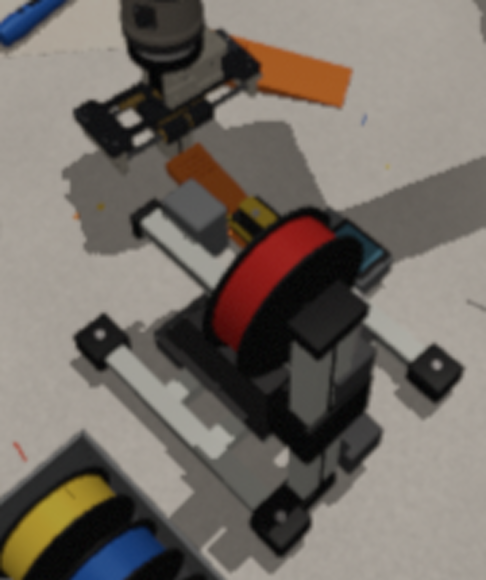

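```bash
python3 -m handwheel '{"translation": [[0.001,0.01,0],[0.001,0.01,0],[0.001,0.01,0],[0.001,0.01,0],[0.001,0.01,0],[0.001,0.01,0],[0.001,0.01,0],[0,0,0]], "twist": [0,0,0,0,0,0,0,0]}'; python3 f.py a3
cat > tr.py <<'E'
import numpy as np,cv2,sys
np.set_printoptions(precision=2,suppress=True)
def sh(A,B,r):
    y0,y1,x0,x1=r; a=cv2.cvtColor(A,cv2.COLOR_RGB2GRAY)[y0:y1,x0:x1].astype(np.float32); b=cv2.cvtColor(B,cv2.COLOR_RGB2GRAY)[y0:y1,x0:x1].astype(np.float32)
    M=np.eye(2,3,dtype=np.float32); _,M=cv2.findTransformECC(a,b,M,cv2.MOTION_TRANSLATION); return M[:,2]
for n in sys.argv[1:]:
    o=[]
    for k,rs in (("s",[(230,300,325,362),(205,265,300,355),(270,300,255,290),(245,285,360,400),(305,335,310,340)]),("t",[(105,160,250,280),(145,172,283,303),(178,195,252,268),(122,140,322,338)])):
        A=np.load(f"pics/a0_{k}.npy");B=np.load(f"pics/{n}_{k}.npy")
        for r in rs:
            try:o.append(sh(A,B,r))
            except Exception as e:o.append(np.array([9,9]))
    print(n,*o)
E
python3 tr.py a1 a2 a3
```

```text
time: 9.8
tool_pos: [525.7, -144.9, 29.4]
tcp_rot: [3.126, -0.017, -0.088]
contact_force: [-0.4, -3.8, -0.7]
grip_width: 0.4
t 10.0 F [-0.1  -5.   -0.82] tcp [ 525.7  -144.89   29.36] [ 3.13 -0.02 -0.09]
a1 [-0.1   1.19] [0.6  1.63] [-0.22  0.08] [0.01 0.17] [-0.07  0.59] [-0.4  -0.55] [-0.09 -0.31] [-0.12 -0.15] [-0.14 -0.06]
a2 [-0.1   2.05] [1.13 2.55] [-0.11  0.33] [-0.02  0.32] [-0.09  0.9 ] [-0.71 -0.95] [-0.37 -0.54] [-0.19 -0.27] [-0.21 -0.12]
a3 [-0.08  2.49] [1.26 3.3 ] [-0.11  0.5 ] [-0.03  0.4 ] [-0.06  1.06] [-0.9  -1.19] [-0.37 -0.68] [-0.24 -0.32] [-0.28 -0.26]
```

```bash
python3 -m handwheel '{"translation": [[0.001,0.01,0],[0.001,0.01,0],[0.001,0.01,0],[0.001,0.01,0],[0.001,0.01,0],[0.001,0.01,0],[0,0,0],[0,0,0]], "twist": [0,0,0,0,0,0,0,0]}'; python3 f.py a4; python3 tr.py a3 a4
```

```text
time: 11.05
tool_pos: [527.2, -143.2, 30.1]
tcp_rot: [3.115, -0.02, -0.085]
contact_force: [-0.6, -4.1, -1.7]
grip_width: 0.3
t 11.25 F [-0.29 -4.7  -1.9 ] tcp [ 527.3  -143.19   30.13] [ 3.11 -0.02 -0.09]
a3 [-0.08  2.49] [1.26 3.3 ] [-0.11  0.5 ] [-0.03  0.4 ] [-0.06  1.06] [-0.9  -1.19] [-0.37 -0.68] [-0.24 -0.32] [-0.28 -0.26]
a4 [-0.07  2.58] [1.41 3.27] [-0.11  0.51] [-0.02  0.39] [-0.06  1.06] [-0.92 -1.28] [-0.44 -0.77] [-0.27 -0.34] [-0.26 -0.27]
```

```bash
cat > tilt.py <<'E'
from h import *
from scipy.optimize import least_squares
from scipy.spatial.transform import Rotation as R
import sys,io,contextlib
sys_argv=sys.argv[1:]
sys.argv=["x"]
exec(open("tr.py").read())
S=cap("scene");T=cap("top")
col=ray(S,341,245,345); print("col",col)
pts=[("s",(230,300,325,362),col),("s",(270,300,255,290),np.array([735,-28,40.])),("s",(245,285,360,400),np.array([536,213,40.])),("s",(305,335,310,340),np.array([735,212,48.])),
 ("t",(178,195,252,268),np.array([536,213,45.])),("t",(122,140,322,338),np.array([735,-28,45.]))]
fl=np.array([536,213,0.]);rr=np.array([735,-28,0.]);ax=(rr-fl)/np.linalg.norm(rr-fl)
def mod(p):
    th,dx,dy,ps=p; o=[]
    for k,r,P in pts:
        c=S if k=="s" else T
        Q=R.from_rotvec(ax*th).apply(P-fl); Q=R.from_rotvec([0,0,ps]).apply(Q)+fl+[dx,dy,0]
        o.append(np.array(proj(c,Q))-np.array(proj(c,P)))
    return np.array(o)
for n in sys_argv:
    d=np.array([sh(np.load(f"pics/a0_{k}.npy"),np.load(f"pics/{n}_{k}.npy"),r) for k,r,P in pts])
    q=least_squares(lambda p:(mod(p)-d).ravel(),[0.0,0,0,0],x_scale=[.01,1,1,.01])
    p=q.x; print(n,"tilt change %.4f rad lift %.1f mm, shift %.1f %.1f yaw %.4f rms %.2f"%(p[0],p[0]*154,p[1],p[2],p[3],np.sqrt(np.mean(q.fun**2))))
    if n==sys_argv[-1]: print((mod(p)-d))
E
python3 tilt.py a1 a2 a3 a4
```

```text
col [700.32 209.75 345.  ]
a1 tilt change -0.0043 rad lift -0.7 mm, shift 0.4 0.3 yaw -0.0003 rms 0.09
a2 tilt change -0.0073 rad lift -1.1 mm, shift 0.6 0.6 yaw -0.0002 rms 0.08
a3 tilt change -0.0086 rad lift -1.3 mm, shift 0.8 0.7 yaw 0.0006 rms 0.07
a4 tilt change -0.0090 rad lift -1.4 mm, shift 0.8 0.7 yaw 0.0006 rms 0.07
[[-0.06  0.02]
 [-0.    0.05]
 [ 0.04  0.12]
 [ 0.05 -0.18]
 [ 0.02  0.03]
 [-0.04 -0.06]]
```

Run:
```python
import numpy as np,cv2
o=[]
for n in("a0","a4"):
    a=np.load(f"pics/{n}_s.npy"); o.append(cv2.resize(a[150:240,255:345],None,fx=4,fy=4,interpolation=cv2.INTER_CUBIC))
t=[]
for n in("a0","a4"):
    a=np.load(f"pics/{n}_s.npy"); t.append(cv2.resize(a[220:340,300:390],None,fx=4,fy=3,interpolation=cv2.INTER_CUBIC)[:240])
cv2.imwrite("pics/cmp.png",np.vstack([np.hstack(o),np.hstack(t)[:,:720]])[:,:,::-1])
t=[]
for n in("a0","a4"):
    a=np.load(f"pics/{n}_t.npy"); t.append(cv2.resize(a[160:225,310:400],None,fx=4.4,fy=4.4,interpolation=cv2.INTER_CUBIC))
cv2.imwrite("pics/cmpt.png",np.hstack(t)[:,:,::-1])
```

```text
(no output)
```

View pics/cmp.png

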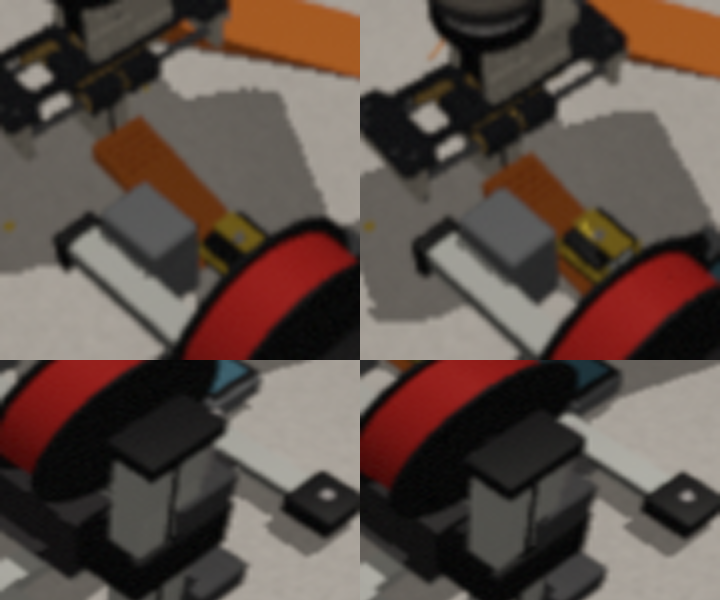

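View pics/cmpt.png

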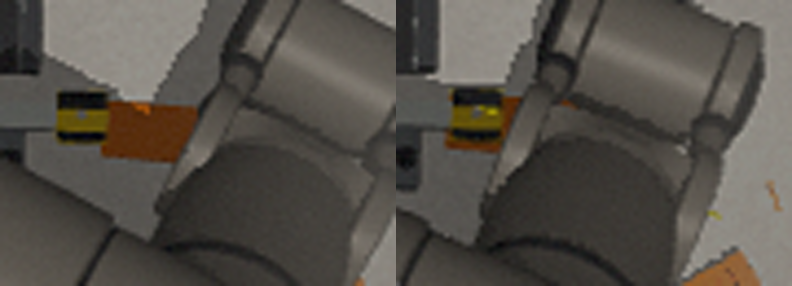

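```bash
cat > tilt2.py <<'E'
from h import *
from scipy.optimize import least_squares
from scipy.spatial.transform import Rotation as R
import sys
np.set_printoptions(precision=2,suppress=True)
S=cap("scene");T=cap("top")
# (cam, patch centre u,v, half, height)
P0=[("s",341,247-8,9,345),("s",257,254,8,45),("s",382,266,8,45),("s",323.5,321,8,50),("s",314,211,7,42),("t",260.2,184.4,6,45),("t",329.8,130.4,6,45),("t",291.5,157.5,7,60)]
cut=[]
A={k:cv2.cvtColor(np.load(f"pics/a0_{k}.npy"),cv2.COLOR_RGB2GRAY) for k in "st"}
def track(a,b,u,v,h,up=8):
    u=int(round(u));v=int(round(v))
    t=cv2.resize(a[v-h:v+h+1,u-h:u+h+1],None,fx=up,fy=up,interpolation=cv2.INTER_CUBIC)
    m=8; s=cv2.resize(b[v-h-m:v+h+m+1,u-h-m:u+h+m+1],None,fx=up,fy=up,interpolation=cv2.INTER_CUBIC)
    r=cv2.matchTemplate(s,t,cv2.TM_CCOEFF_NORMED); _,mx,_,l=cv2.minMaxLoc(r); return np.array([l[0]/up-m,l[1]/up-m]),mx
fl=np.array([536,213,0.]);rr=np.array([735,-28,0.]);ax=(rr-fl)/np.linalg.norm(rr-fl)
W=[ray(S if k=="s" else T,u,v,z) for k,u,v,h,z in P0]
def mod(p):
    th,dx,dy,ps=p;o=[]
    for (k,*_),P in zip(P0,W):
        c=S if k=="s" else T
        Q=R.from_rotvec([0,0,ps]).apply(R.from_rotvec(ax*th).apply(P-fl))+fl+[dx,dy,0]
        o.append(np.array(proj(c,Q))-np.array(proj(c,P)))
    return np.array(o)
for n in sys.argv[1:]:
    D=[track(A[k],cv2.cvtColor(np.load(f"pics/{n}_{k}.npy"),cv2.COLOR_RGB2GRAY),u,v,h) for k,u,v,h,z in P0]
    d=np.array([x[0] for x in D]); q=least_squares(lambda p:(mod(p)-d).ravel(),[0.0,0,0,0],x_scale=[.01,1,1,.01],loss="soft_l1",f_scale=.2)
    p=q.x; print(n,"tilt %.4f lift %.1f shift %.1f %.1f yaw %.4f"%(p[0],p[0]*154,p[1],p[2],p[3]),"rms %.2f"%np.sqrt(np.mean((mod(p)-d)**2)), [round(float(x[1]),2) for x in D], "cap",d[0],"RL",d[3],"tape",d[4])
E
python3 tilt2.py a1 a2 a3 a4
```

```text
a1 tilt -0.0134 lift -2.1 shift 0.4 0.2 yaw -0.0021 rms 0.54 [0.98, 1.0, 1.0, 0.98, 0.97, 0.96, 0.98, 0.89] cap [-1.  3.] RL [-0.12  0.5 ] tape [1.62 1.12]
a2 tilt -0.0221 lift -3.4 shift 0.5 0.4 yaw -0.0022 rms 0.86 [0.97, 1.0, 1.0, 0.96, 0.95, 0.96, 0.98, 0.87] cap [-1.5  5. ] RL [-0.12  1.  ] tape [2.62 1.75]
a3 tilt -0.0269 lift -4.1 shift 0.4 0.3 yaw -0.0016 rms 1.17 [0.97, 0.99, 0.99, 0.96, 0.9, 0.96, 0.98, 0.88] cap [-1.62  6.  ] RL [0.   1.12] tape [3.5 2.5]
a4 tilt -0.0289 lift -4.4 shift 0.3 0.2 yaw -0.0016 rms 1.25 [0.96, 0.99, 0.99, 0.96, 0.85, 0.95, 0.98, 0.88] cap [-1.62  6.38] RL [0.   1.12] tape [3.75 2.62]
```

```bash
python3 -m handwheel '{"translation": [[0.0,0.018,-0.005],[0,0.018,0],[0,0.018,0],[0,0.018,0],[0,0,0],[0,0,0],[0,0,0],[0,0,0]], "twist": [0,0,0,0,0,0,0,0]}'; python3 f.py a5; python3 tilt2.py a4 a5
```

```text
time: 12.5
tool_pos: [528.5, -141.5, 31.4]
tcp_rot: [3.101, -0.026, -0.082]
contact_force: [-0.9, -4.8, -1.6]
grip_width: 0.5
t 12.7 F [-0.23 -4.84 -0.95] tcp [ 528.53 -141.47   31.4 ] [ 3.1  -0.03 -0.08]
a4 tilt -0.0289 lift -4.4 shift 0.3 0.2 yaw -0.0016 rms 1.25 [0.96, 0.99, 0.99, 0.96, 0.85, 0.95, 0.98, 0.88] cap [-1.62  6.38] RL [0.   1.12] tape [3.75 2.62]
a5 tilt -0.0267 lift -4.1 shift 0.6 0.7 yaw -0.0029 rms 1.16 [0.98, 0.99, 0.99, 0.96, 0.84, 0.94, 0.98, 0.87] cap [-1.12  6.12] RL [0.   1.25] tape [3.75 2.5 ]
```

```bash
python3 - <<'E'
import numpy as np,cv2
a=np.load("pics/a5_s.npy"); cv2.imwrite("pics/a5full.png",cv2.resize(a[0:300,150:450],None,fx=2,fy=2,interpolation=cv2.INTER_CUBIC)[:,:,::-1])
E
python3 - <<'E'
from h import *
o=get_obs(); print(o["joint_positions"],o["tau"],o["moment"])
E
```

```text
[-0.38470052  0.63355864  1.73301662 -0.04613798  0.73860025 -0.26851725] [ 2.69720547e+00 -4.96264064e+01 -1.57879364e+01  9.99370962e-01
  2.71544158e-01  4.18577716e-02] [-8.36165938e-01  3.31263648e-02  1.25497546e-05]
```

View pics/a5full.png

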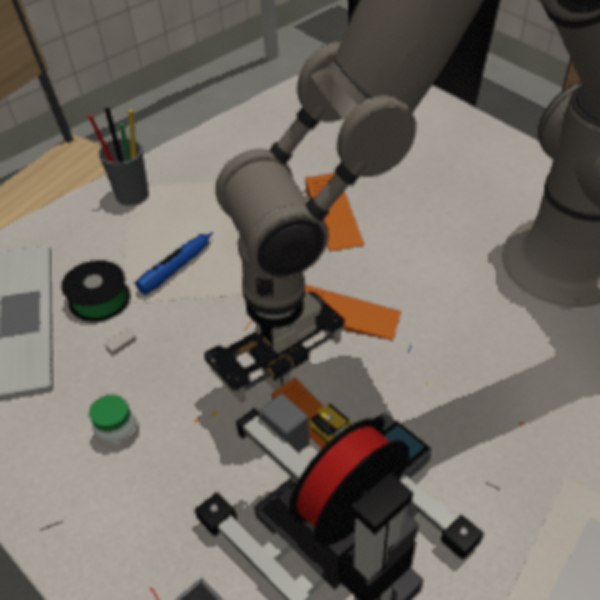

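```bash
python3 -m handwheel '{"translation": [[0.0,0.035,-0.01],[0,0.035,0],[0,0,0],[0,0,0],[0,0,0],[0,0,0],[0,0,0],[0,0,0]], "twist": [0,0,0,0,0,0,0,0]}'; python3 f.py a6; python3 tilt2.py a4 a5 a6
```

```text
time: 13.85
tool_pos: [530.7, -136.7, 32.3]
tcp_rot: [3.091, -0.032, -0.079]
contact_force: [0.5, -4.4, -0.1]
grip_width: 0.5
t 14.05 F [-0.84 -5.46 -0.36] tcp [ 530.72 -136.7    32.34] [ 3.09 -0.03 -0.08]
a4 tilt -0.0289 lift -4.4 shift 0.3 0.2 yaw -0.0016 rms 1.25 [0.96, 0.99, 0.99, 0.96, 0.85, 0.95, 0.98, 0.88] cap [-1.62  6.38] RL [0.   1.12] tape [3.75 2.62]
a5 tilt -0.0267 lift -4.1 shift 0.6 0.7 yaw -0.0029 rms 1.16 [0.98, 0.99, 0.99, 0.96, 0.84, 0.94, 0.98, 0.87] cap [-1.12  6.12] RL [0.   1.25] tape [3.75 2.5 ]
a6 tilt -0.0269 lift -4.1 shift 0.8 2.6 yaw -0.0104 rms 1.12 [0.98, 0.99, 0.99, 0.95, 0.85, 0.95, 0.96, 0.89] cap [-0.75  6.5 ] RL [0.  1.5] tape [4.38 2.62]
```

```bash
sed 's/^    p=q.x; print.*/    print(n,d.round(2).tolist(),(mod(q.x)-d).round(2).tolist())/' tilt2.py > t3.py; python3 t3.py a3 a4 a6
python3 - <<'E'
import numpy as np,cv2
o=[]
for n in("a4","a6"):
    a=np.load(f"pics/{n}_s.npy"); o.append(cv2.resize(a[150:230,255:345],None,fx=4.4,fy=4.4,interpolation=cv2.INTER_CUBIC))
cv2.imwrite("pics/cmp6.png",np.hstack(o)[:,:,::-1])
E
```

```text
a3 [[-1.62, 6.0], [-0.12, 0.5], [0.0, 0.38], [0.0, 1.12], [3.5, 2.5], [-0.25, -0.25], [-0.12, -0.25], [-0.5, -0.62]] [[1.04, -0.03], [0.03, -0.08], [-0.01, 0.26], [-0.19, 0.16], [-3.49, -2.91], [-0.04, -0.12], [-0.08, -0.0], [0.18, 0.23]]
a4 [[-1.62, 6.38], [-0.12, 0.5], [0.0, 0.38], [0.0, 1.12], [3.75, 2.62], [-0.25, -0.25], [-0.12, -0.25], [-0.5, -0.62]] [[1.01, -0.03], [0.03, -0.09], [-0.01, 0.25], [-0.18, 0.19], [-3.74, -3.1], [-0.03, -0.11], [-0.08, 0.0], [0.18, 0.23]]
a6 [[-0.75, 6.5], [0.5, 0.12], [0.62, 1.12], [0.0, 1.5], [4.38, 2.62], [-0.88, -0.38], [-0.38, 0.12], [-0.88, -0.62]] [[0.38, -0.02], [0.06, 0.03], [-0.05, 0.24], [-0.16, 0.1], [-3.36, -2.88], [-0.07, -0.14], [-0.01, 0.07], [0.12, 0.35]]
```

View pics/cmp6.png

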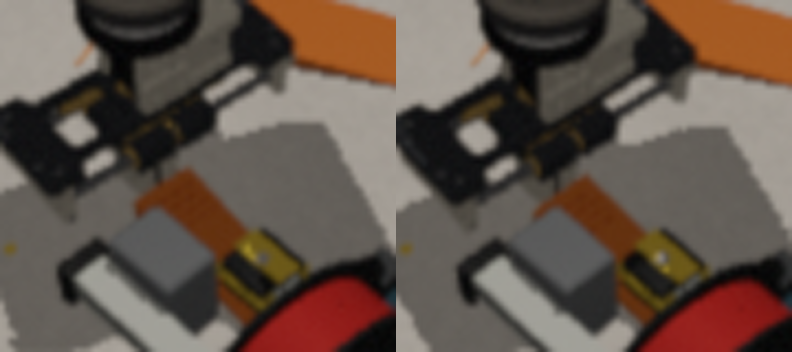

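The printer's tilt stopped changing between a4 and a6. In a6 it slid about 2 to 3 mm, which is the end point described in the task. I'll back the fingers straight off.

```bash
python3 -m handwheel '{"translation": [[0,-0.02,0],[0,-0.06,0],[-0.01,-0.1,0],[-0.01,-0.1,0],[-0.01,-0.1,0],[0,0,0.1],[0,0,0.1],[0,0,0.1]], "twist": [0,0,0,0,0,0,0,0]}'; python3 f.py a7; python3 tilt2.py a4 a6 a7;python3 t3.py a7
```

```text
time: 15.3
tool_pos: [524.9, -196.5, 79.4]
tcp_rot: [3.094, -0.03, -0.081]
contact_force: [1.0, -0.0, 0.2]
grip_width: 0.3
t 15.5 F [ 0.61 -0.24  0.6 ] tcp [ 524.97 -196.4    78.45] [ 3.09 -0.03 -0.08]
a4 tilt -0.0289 lift -4.4 shift 0.3 0.2 yaw -0.0016 rms 1.25 [0.96, 0.99, 0.99, 0.96, 0.85, 0.95, 0.98, 0.88] cap [-1.62  6.38] RL [0.   1.12] tape [3.75 2.62]
a6 tilt -0.0269 lift -4.1 shift 0.8 2.6 yaw -0.0104 rms 1.12 [0.98, 0.99, 0.99, 0.95, 0.85, 0.95, 0.96, 0.89] cap [-0.75  6.5 ] RL [0.  1.5] tape [4.38 2.62]
a7 tilt -0.0289 lift -4.4 shift 0.8 2.5 yaw -0.0104 rms 1.22 [0.97, 0.99, 0.99, 0.95, 0.79, 0.95, 0.96, 0.89] cap [-1.38  6.88] RL [0.  1.5] tape [4.5  2.88]
a7 [[-1.38, 6.88], [0.5, 0.12], [0.62, 1.12], [0.0, 1.5], [4.5, 2.88], [-0.88, -0.38], [-0.38, 0.12], [-0.88, -0.62]] [[0.95, -0.02], [0.06, 0.01], [-0.06, 0.24], [-0.17, 0.13], [-3.49, -3.2], [-0.06, -0.14], [0.01, 0.07], [0.13, 0.35]]
```

```bash
python3 -m handwheel '{"translation": [[-0.15,-0.35,0.15],[-0.15,-0.35,0.15],[-0.15,-0.35,0.15],[-0.15,-0.35,0.1],[0,-0.2,0],[0,0,0],[0,0,0],[0,0,0]], "twist": [0,0,0,0,0,0,0,0]}'; python3 f.py a8; python3 tilt2.py a4 a6 a7 a8;python3 - <<'E'
import numpy as np,cv2
a=np.load("pics/a8_s.npy")[150:340,240:400]; b=np.load("pics/a8_t.npy")[110:220,240:400]
cv2.imwrite("pics/a8s.png",cv2.resize(a,None,fx=3.1,fy=3.1,interpolation=cv2.INTER_CUBIC)[:,:,::-1])
cv2.imwrite("pics/a8t.png",cv2.resize(b,None,fx=5,fy=5,interpolation=cv2.INTER_CUBIC)[:,:,::-1])
E
```

```text
time: 16.75
tool_pos: [430.1, -440.1, 158.5]
tcp_rot: [3.099, -0.023, -0.077]
contact_force: [-0.1, 0.2, 0.1]
grip_width: 0.5
t 16.95 F [0.05 0.08 0.34] tcp [ 430.18 -440.46  158.9 ] [ 3.1  -0.02 -0.08]
a4 tilt -0.0289 lift -4.4 shift 0.3 0.2 yaw -0.0016 rms 1.25 [0.96, 0.99, 0.99, 0.96, 0.85, 0.95, 0.98, 0.88] cap [-1.62  6.38] RL [0.   1.12] tape [3.75 2.62]
a6 tilt -0.0269 lift -4.1 shift 0.8 2.6 yaw -0.0104 rms 1.12 [0.98, 0.99, 0.99, 0.95, 0.85, 0.95, 0.96, 0.89] cap [-0.75  6.5 ] RL [0.  1.5] tape [4.38 2.62]
a7 tilt -0.0289 lift -4.4 shift 0.8 2.5 yaw -0.0104 rms 1.22 [0.97, 0.99, 0.99, 0.95, 0.79, 0.95, 0.96, 0.89] cap [-1.38  6.88] RL [0.  1.5] tape [4.5  2.88]
a8 tilt -0.0289 lift -4.4 shift 0.8 2.5 yaw -0.0104 rms 1.22 [0.97, 0.99, 0.99, 0.95, 0.82, 0.95, 0.96, 0.89] cap [-1.38  6.88] RL [0.  1.5] tape [4.5  2.88]
```

View pics/a8s.png

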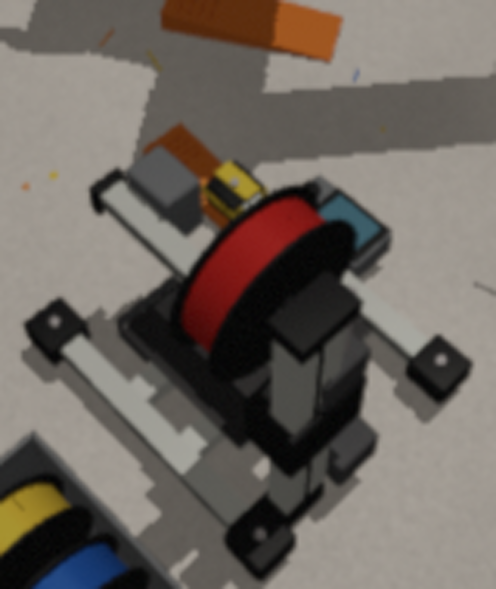

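View pics/a8t.png

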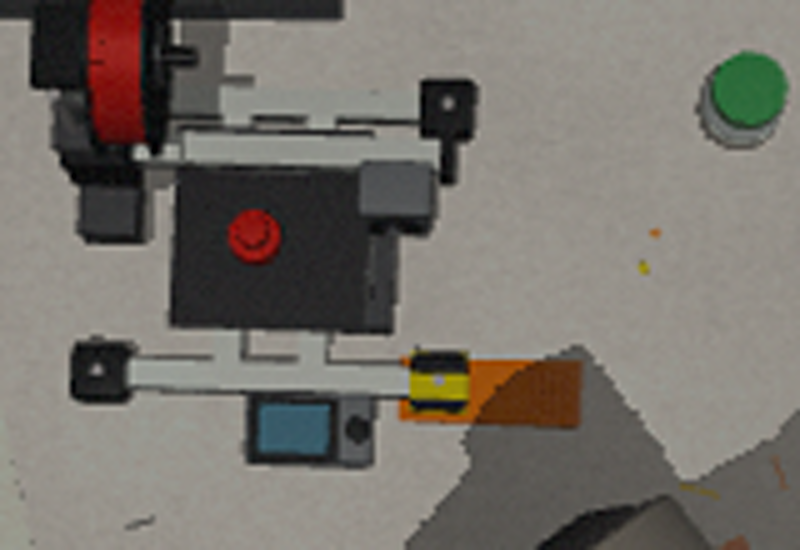

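Run:
```python
from h import *
np.set_printoptions(precision=1,suppress=True)
c=cap("top")
g=lambda u,v,z:ray(c,240+u/5,110+v/5,z)
t=(g(400,357,2)+g(399,421,2))/2; h=(g(583,362,18)+g(579,429,18))/2; f=g(439,380,45)
print(t,h,f,h-t, "FL",g(96,370,45),"RR",g(447,103,45))
a=(t-h)[:2];print(np.linalg.norm(a)); a/=np.linalg.norm(a)
d=(t-f)[:2]@a; print("tip past foot",d,"thick",2+.123*d, "lateral",(f-t)[:2]@np.array([a[1],-a[0]]), 'by heel', 130-(f-h)[:2]@a)
```

```text
[532.8   4.3   2. ] [ 527.  -125.4   18. ] [532.6 -23.9  45. ] [  -5.8 -129.7   16. ] FL [537.  217.4  45. ] RR [732.7 -27.4  45. ]
129.79439850786142
tip past foot 28.239119764631173 thick 5.473411731049634 lateral 1.0111848938834713 by heel 28.44472125676974
```

```bash
cat > tilt4.py <<'E'
exec(open("tilt2.py").read().split("for n in sys.argv")[0])
P0=[("s",341,239,9,345),("s",257,254,8,45),("s",382,266,8,45),("s",323.5,321,8,50),("s",341,262,10,300),("t",260.2,184.4,6,45),("t",329.8,130.4,6,45),("t",291.5,157.5,7,60),("t",321,147,7,190),("s",292,204,9,190),("t",328.8,186,7,40)]
W=[ray(S if k=="s" else T,u,v,z) for k,u,v,h,z in P0]
C=np.array([635,92,0.])
def mod(p):
    o=[]
    for (k,*_),P in zip(P0,W):
        c=S if k=="s" else T
        Q=R.from_rotvec(p[:3]).apply(P-C)+C+p[3:]
        o.append(np.array(proj(c,Q))-np.array(proj(c,P)))
    return np.array(o)
for n in sys.argv[1:]:
    D=[track(A[k],cv2.cvtColor(np.load(f"pics/{n}_{k}.npy"),cv2.COLOR_RGB2GRAY),u,v,h) for k,u,v,h,z in P0]
    d=np.array([x[0] for x in D]); q=least_squares(lambda p:(mod(p)-d).ravel(),np.zeros(6),x_scale=[.01]*3+[1]*3,loss="soft_l1",f_scale=.2)
    p=q.x; m=np.hypot(p[0],p[1]); print(n,"rot",p[:3].round(4),"|tilt| %.4f"%m,"trans",p[3:],"rms %.2f"%np.sqrt(np.mean((mod(p)-d)**2)))
    zs=[(R.from_rotvec(p[:3]).apply(np.array([x,y,0.])))[2]+p[5] for x,y in((-100,-120),(-100,120),(100,120),(100,-120))]; print("   dz worn,fl,rl,rr",np.array(zs), "diag", np.array(ax[:2]).round(2), "res",np.abs(mod(p)-d).max(1))
E
python3 tilt4.py a1 a2 a3 a4 a5 a6 a7 a8
```

```text
a1 rot [-0.01  0.01 -0.  ] |tilt| 0.0139 trans [-0.06  0.1   0.05] rms 0.16
   dz worn,fl,rl,rr [ 2.13  0.26 -2.04 -0.17] diag [ 0.64 -0.77] res [0.45 0.12 0.03 0.12 0.24 0.07 0.09 0.07 0.38 0.08 0.22]
a2 rot [-0.01  0.02 -0.  ] |tilt| 0.0231 trans [-0.04  0.24  0.21] rms 0.21
   dz worn,fl,rl,rr [ 3.69  0.56 -3.26 -0.13] diag [ 0.64 -0.77] res [0.7  0.1  0.07 0.04 0.32 0.18 0.08 0.17 0.4  0.03 0.13]
a3 rot [-0.02  0.02 -0.  ] |tilt| 0.0286 trans [-0.08  0.32  0.22] rms 0.22
   dz worn,fl,rl,rr [ 4.52  0.63 -4.09 -0.2 ] diag [ 0.64 -0.77] res [0.76 0.11 0.1  0.16 0.23 0.08 0.15 0.24 0.31 0.2  0.21]
a4 rot [-0.02  0.02 -0.  ] |tilt| 0.0300 trans [-0.16  0.26  0.13] rms 0.22
   dz worn,fl,rl,rr [ 4.64  0.53 -4.39 -0.27] diag [ 0.64 -0.77] res [0.76 0.11 0.1  0.19 0.23 0.07 0.15 0.25 0.28 0.26 0.22]
a5 rot [-0.02  0.02 -0.  ] |tilt| 0.0285 trans [0.04 0.69 0.26] rms 0.21
   dz worn,fl,rl,rr [ 4.55  0.6  -4.04 -0.08] diag [ 0.64 -0.77] res [0.36 0.18 0.06 0.19 0.21 0.15 0.22 0.2  0.31 0.26 0.56]
a6 rot [-0.02  0.02 -0.01] |tilt| 0.0292 trans [-0.53  1.75  0.55] rms 0.16
   dz worn,fl,rl,rr [ 4.96  0.85 -3.86  0.25] diag [ 0.64 -0.77] res [0.22 0.1  0.05 0.11 0.2  0.13 0.08 0.31 0.19 0.33 0.3 ]
a7 rot [-0.02  0.02 -0.01] |tilt| 0.0304 trans [-0.63  1.64  0.43] rms 0.20
   dz worn,fl,rl,rr [ 5.02  0.8  -4.15  0.06] diag [ 0.64 -0.77] res [0.72 0.11 0.03 0.11 0.25 0.11 0.06 0.33 0.19 0.28 0.07]
a8 rot [-0.02  0.02 -0.01] |tilt| 0.0305 trans [-0.67  1.58  0.3 ] rms 0.23
   dz worn,fl,rl,rr [ 4.94  0.57 -4.33  0.04] diag [ 0.64 -0.77] res [0.84 0.09 0.05 0.11 0.16 0.09 0.05 0.35 0.17 0.39 0.08]
```

```bash
python3 -m handwheel '{"translation": [[0.12,0.36,0],[0.12,0.36,0],[0.12,0.36,-0.1],[0.12,0.36,-0.1],[0.1,0.3,-0.1],[0,0.05,-0.15],[0,0,-0.2],[0,0,-0.15]], "twist": [0.02,0,0,0,0,0,0,0]}'; python3 f.py
```

```text
time: 18.25
tool_pos: [520.3, -165.6, 38.7]
tcp_rot: [3.093, -0.033, -0.047]
contact_force: [0.4, 0.2, 0.4]
grip_width: 0.4
t 18.45 F [-0.46  0.36 -0.27] tcp [ 520.49 -166.28   39.95] [ 3.09 -0.03 -0.05]
```

```bash
python3 -m handwheel '{"translation": [[0.02,0,-0.05],[0.02,0.02,-0.02],[0,0.04,0],[0,0.04,0],[0,0.03,0],[0,0.02,0],[0,0.02,0],[0,0,0]], "twist": [0,0,0,0,0,0,0,0]}'; python3 f.py b0
```

```text
time: 19.45
tool_pos: [528.6, -139.7, 31.9]
tcp_rot: [3.091, -0.038, -0.048]
contact_force: [-0.5, 0.5, 1.0]
grip_width: 0.2
t 19.65 F [-0.06 -0.09 -0.18] tcp [ 528.59 -140.05   31.9 ] [ 3.09 -0.04 -0.05]
```

```bash
python3 -m handwheel '{"translation": [[0,0.01,-0.01],[0,0.01,0],[0,0,0],[0,0,0],[0,0,0],[0,0,0],[0,0.02,0],[0,0.03,0]], "twist": [0,0,0,0,0,0,0,0]}'
python3 - <<'E'
from h import *
for i in range(4):
    o=get_obs(); print(o["time"],o["contact_force"].round(1),o["tool_pos"].round(1)); cap("top")
E
python3 f.py b1; python3 tilt4.py a8 b0 b1
```

```text
time: 20.7
tool_pos: [529.4, -134.3, 30.9]
tcp_rot: [3.084, -0.041, -0.046]
contact_force: [-2.6, -16.7, -2.8]
grip_width: 0.4
20.7 [ -2.6 -16.7  -2.8] [ 529.4 -134.3   30.9]
20.75 [ -1.  -11.8  -2.5] [ 529.4 -133.8   30.9]
20.8 [ -1.9 -11.7  -2.7] [ 529.3 -133.7   30.8]
20.85 [ -1.6 -11.   -1.9] [ 529.3 -133.6   30.7]
t 21.1 F [ -1.13 -11.49  -2.09] tcp [ 529.28 -133.65   30.67] [ 3.09 -0.04 -0.05]
a8 rot [-0.02  0.02 -0.01] |tilt| 0.0305 trans [-0.67  1.58  0.3 ] rms 0.23
   dz worn,fl,rl,rr [ 4.94  0.57 -4.33  0.04] diag [ 0.64 -0.77] res [0.84 0.09 0.05 0.11 0.16 0.09 0.05 0.35 0.17 0.39 0.08]
b0 rot [-0.02  0.02 -0.01] |tilt| 0.0300 trans [-0.61  1.7   0.46] rms 0.17
   dz worn,fl,rl,rr [ 4.98  0.84 -4.06  0.09] diag [ 0.64 -0.77] res [0.48 0.11 0.04 0.11 0.24 0.12 0.07 0.2  0.19 0.29 0.18]
b1 rot [-0.02  0.02 -0.02] |tilt| 0.0298 trans [-1.14  2.6   0.91] rms 0.17
   dz worn,fl,rl,rr [ 5.44  1.16 -3.62  0.65] diag [ 0.64 -0.77] res [0.24 0.12 0.06 0.06 0.18 0.17 0.16 0.17 0.13 0.46 0.36]
```

The push now takes 11 to 17 N against a steady 3 to 5 N earlier. The tilt no longer changes and the printer only slides a little, so it is standing on all four corners. I'll back off and check.

```bash
python3 -m handwheel '{"translation": [[0,-0.03,0],[0,-0.06,0],[-0.01,-0.1,0],[-0.01,-0.15,0],[-0.01,-0.15,0.05],[-0.05,-0.3,0.15],[-0.15,-0.35,0.15],[-0.15,-0.35,0.15]], "twist": [0,0,0,0,0,0,0,0]}'; 
python3 -m handwheel '{"translation": [[-0.1,-0.3,0.15],[-0.1,-0.3,0.1],[0,-0.2,0],[0,0,0],[0,0,0],[0,0,0],[0,0,0],[0,0,0]], "twist": [0,0,0,0,0,0,0,0]}'; python3 f.py b2; python3 tilt4.py a8 b2
python3 - <<'E'
import numpy as np,cv2
b=np.load("pics/b2_t.npy")[110:220,240:400]
cv2.imwrite("pics/b2t.png",cv2.resize(b,None,fx=5,fy=5,interpolation=cv2.INTER_CUBIC)[:,:,::-1])
E
```

```text
time: 22.25
tool_pos: [470.0, -362.9, 105.6]
tcp_rot: [3.088, -0.037, -0.041]
contact_force: [1.0, -0.2, -0.1]
grip_width: 0.5
time: 23.25
tool_pos: [434.4, -491.1, 146.1]
tcp_rot: [3.087, -0.039, -0.046]
contact_force: [0.5, 0.2, -0.1]
grip_width: 0.5
t 23.45 F [-0.37 -0.29 -0.38] tcp [ 434.2  -491.59  146.18] [ 3.09 -0.04 -0.05]
a8 rot [-0.02  0.02 -0.01] |tilt| 0.0305 trans [-0.67  1.58  0.3 ] rms 0.23
   dz worn,fl,rl,rr [ 4.94  0.57 -4.33  0.04] diag [ 0.64 -0.77] res [0.84 0.09 0.05 0.11 0.16 0.09 0.05 0.35 0.17 0.39 0.08]
b2 rot [-0.02  0.03 -0.01] |tilt| 0.0315 trans [-1.27  2.35  1.17] rms 0.19
   dz worn,fl,rl,rr [ 5.89  1.69 -3.54  0.65] diag [ 0.64 -0.77] res [0.27 0.08 0.15 0.08 0.47 0.1  0.1  0.16 0.23 0.43 0.12]
```

View pics/b2t.png

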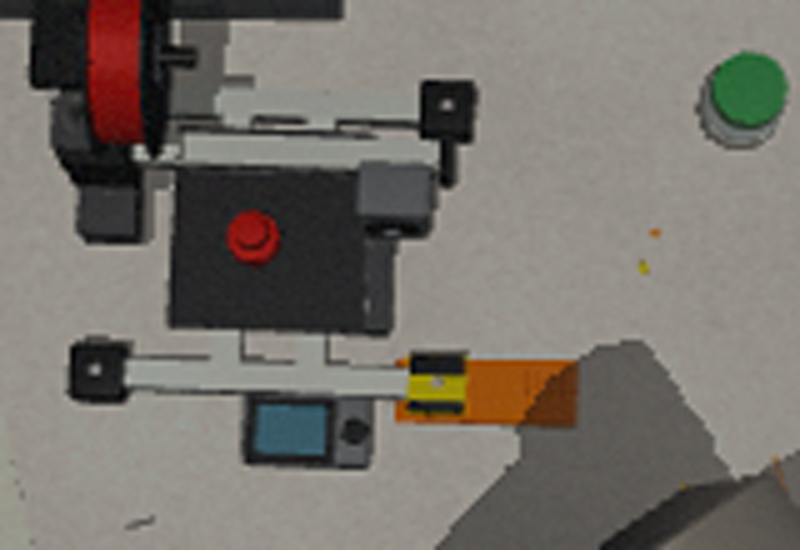

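```bash
python3 -c "
from plant import *
print(close_job())"
```

```text
the job is handed in; nothing more can be done
None
```

I pushed the smallest orange wedge along the table with closed fingertips, thin end first, under the yellow-taped foot until the printer stopped rocking. Then I drew the arm clear and handed the job in at about 23.5 s. No verdict was reported.

- **Wedge position:** before the last short push, its thin end was about 28 mm past the foot centre and about 1 mm off-line sideways. That makes it about 5.5 mm thick under the foot. The last push added about 1 mm.
- **Push force:** it stayed at 3–5 N while the wedge went in and rose to 11–17 N on the last push.
- **Printer tilt:** it changed by about 0.03 rad in all. It stopped growing at that point and did not change after the fingers left.
- **Printer shift:** it slid about 3 mm in total, against the 20 mm limit, with a slight turn of about 0.01 rad.
- **Robot contact:** I saw no robot contact with the printer or the other things. The wrist force was about zero after the arm withdrew.

**Less certain:**
- I could not measure absolute level directly. I inferred it from the force rise, the tilt levelling off and the printer sliding.
- My first image tracking gave a lift that was too small, because the background biased it, so I replaced it.
- The later image tracking put the lift 0.5 mm or so below the wedge thickness.

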